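Seat a row of stoppers with one fingertip stroke

TASK

Run the fingertips along the row of blue stoppers on the white sample block in one stroke, starting at the block's red end, and push each stopper fully home in turn with light pressure. Stay on or just above the row (within about 2 cm) until the last stopper is in, then draw clear. Do not grip, shift or lift the block, and leave the things around it alone.

Things in the scene. Friction and masses are not known exactly. Their poses are not given: they have to be found in the camera images.
- block: white sample block, 60 mm (x) by 244 mm (y) by 75 mm high, loose on the bench but heavy (2.6 kg, rubber foot); the end at +y is red for its last 24 mm. Origin: centre of its underside. Its x axis runs across the row, its y axis along the row towards the red end, z up. Five blue stoppers stand in a row along its top at x = 0, y = +76, +32, -12, -56, -100 mm. It may lie at any angle on the bench.
- red_end (a point): middle of the upper face of the block's red end, 34 mm from stopper 1. Around the block: a fixed microscope, 0.58 m high, fills x 0.34 to 0.63, y 0.53 to 0.72 m (an arm that starts left of the work must come round in front of it, x under 0.3 m); a fixed grey cabinet, 0.17 m high, fills x 0.23 to 0.53, y -0.17 to 0.09 m.
- stopper_1 (a joint): how far stopper 1 is pressed in, m: 0 = standing proud, 0.0045 = fully home; starts between 0 and 0.001. It takes about 2.5 N straight down and stays where it is left. A finger slid along the row with its tip at the height of seated stopper tops rides over the cone and pushes it in.
- stopper_1_top (a point): middle of the top of stopper 1 (the one next to the red end): a blue plastic plug 40 mm in diameter with a shallow cone of about 24 degrees on top, flat top about 10 mm across. Neighbours are 44 mm apart. Standing proud the top is 86.5 mm above the block's underside (11.5 mm above the block's upper face); fully home it is 82 mm (7 mm), the cone's rim then flush with the block.
- stopper_2 (a joint): how far stopper 2 is pressed in, m: 0 = standing proud, 0.0045 = fully home; starts between 0 and 0.001. It takes about 2.5 N straight down and stays where it is left. A finger slid along the row with its tip at the height of seated stopper tops rides over the cone and pushes it in.
- stopper_2_top (a point): middle of the top of stopper 2 (2 counted from the red end): a blue plastic plug 40 mm in diameter with a shallow cone of about 24 degrees on top, flat top about 10 mm across. Neighbours are 44 mm apart. Standing proud the top is 86.5 mm above the block's underside (11.5 mm above the block's upper face); fully home it is 82 mm (7 mm), the cone's rim then flush with the block.
- stopper_3 (a joint): how far stopper 3 is pressed in, m: 0 = standing proud, 0.0045 = fully home; starts between 0 and 0.001. It takes about 2.5 N straight down and stays where it is left. A finger slid along the row with its tip at the height of seated stopper tops rides over the cone and pushes it in.
- stopper_3_top (a point): middle of the top of stopper 3 (3 counted from the red end): a blue plastic plug 40 mm in diameter with a shallow cone of about 24 degrees on top, flat top about 10 mm across. Neighbours are 44 mm apart. Standing proud the top is 86.5 mm above the block's underside (11.5 mm above the block's upper face); fully home it is 82 mm (7 mm), the cone's rim then flush with the block.
- stopper_4 (a joint): how far stopper 4 is pressed in, m: 0 = standing proud, 0.0045 = fully home; starts between 0 and 0.001. It takes about 2.5 N straight down and stays where it is left. A finger slid along the row with its tip at the height of seated stopper tops rides over the cone and pushes it in.
- stopper_4_top (a point): middle of the top of stopper 4 (4 counted from the red end): a blue plastic plug 40 mm in diameter with a shallow cone of about 24 degrees on top, flat top about 10 mm across. Neighbours are 44 mm apart. Standing proud the top is 86.5 mm above the block's underside (11.5 mm above the block's upper face); fully home it is 82 mm (7 mm), the cone's rim then flush with the block.
- stopper_5 (a joint): how far stopper 5 is pressed in, m: 0 = standing proud, 0.0045 = fully home; starts between 0 and 0.001. It takes about 2.5 N straight down and stays where it is left. A finger slid along the row with its tip at the height of seated stopper tops rides over the cone and pushes it in.
- stopper_5_top (a point): middle of the top of stopper 5 (the one farthest from the red end): a blue plastic plug 40 mm in diameter with a shallow cone of about 24 degrees on top, flat top about 10 mm across. Neighbours are 44 mm apart. Standing proud the top is 86.5 mm above the block's underside (11.5 mm above the block's upper face); fully home it is 82 mm (7 mm), the cone's rim then flush with the block.
- cover_glass_box: small white cardboard box, 31 x 41 x 18 mm high, loose, a bystander standing beside the block, 70 to 100 mm from the row's line; origin: centre of its underside
- oil_bottle: small bottle of yellow oil with a white cap, 27 mm across, 61 mm high, loose, a bystander standing beside the block, 70 to 100 mm from the row's line; origin: centre of its underside
- eyepiece: black microscope eyepiece, 37 mm across, 42 mm high, loose, a bystander standing beside the block, 70 to 100 mm from the row's line; origin: centre of its underside
- usb_stick: blue and black memory stick, 18 x 56 x 9 mm high, loose, a bystander standing beside the block, 70 to 100 mm from the row's line; origin: centre of its underside

How it is judged:
By the outcome, as a careful person would: the job done as asked, in the order asked, and still so for the second after the job is handed in, with the robot touching nothing.
It also fails if it takes over 48 s, if anything falls off the work surface, if the arm or the gripper's body presses on something with over 40 N, if the wrist force passes 120 N, or if a joint passes its speed limit or range.

ROBOT

A 7-joint arm with a two-finger parallel gripper is mounted at the origin on a cart in front of the work surface, level with it; the furniture and walls round the work are solid. World frame = base frame: x ahead of the robot, y to its left, z up, the work surface at z = 0. Lengths are in m, angles in rad, forces in N, time in s.
With the tool pointing down it reaches from about 0.4 to 0.85 m from the base axis. Payload 10.4 kg.
Tool frame: the origin (TCP) lies between the finger pads; the fingertips stand 17 mm ahead of it and the grasp point (between the pads) lies 2 mm behind it; z points along the fingers, y is the line along which they close (so a half turn about z gives the same grasp; the last joint's range is limited). The gripper opens to 85 mm and grips with 20 to 120 N. Pads are 22 mm wide; open, the fingers measure 114 mm over their backs; the gripper's body (76 mm by 85 mm) begins 54 mm behind the grasp point. The pads swing forward as they close: fully open they stand 13 mm farther back than shut.
Start: joints at [1.155, 0.332, -0.065, 1.46, 0.022, 1.35, -0.088], TCP at [0.239, -0.577, 0.248] pointing down, gripper open.
Joint ranges: [-2.6, 2.6], [-0.5, 2.12], [-1.47, 1.34], [0.16, 2.42], [-1.27, 4.41], [0.06, 2.06], [-2.6, 2.6]. Speed limits (rad/s): [2.22, 2.22, 2.79, 2.79, 3.14, 3.14, 3.14].

INTERFACE

Orientations are given as a unit quaternion [x, y, z, w].
In Python, from workcell import readout, imaging, manip gives the robot as it stands. The module is installed in compiled form; this text tells all that it offers.
- The arm moves only by the shell command python3 -m crank 'ROWS' [OPENING] [FORCE]. ROWS is JSON, a list of rows, each a list of 4 numbers: the shift along the tool's x, y, z as a fraction of full scale, then the turn about the tool's z as a fraction of full scale. In form: [[x, y, z, yaw], ...]. A call has 1 to 5 rows; each row is the pose to reach, as a shift and turn from the pose commanded when the call began, along the tool's axes at that moment; what a row does not reach only later rows make up. Full scale, the value 1, is 400 mm for a shift and 60 degrees for a turn. A row lasts 1/12 s, in which the tool goes at most 41.7 mm and 7.16 degrees, less where a joint would pass 70% of its speed; a pose out of reach is approached as far as the arm can. A call with a number of a shift or a turn outside -1 to 1 is refused whole. A call with a gripper value outside its range is refused whole. OPENING is the gripper command: -1 is shut, 1 is fully open, values between are in proportion, set as the call begins (- or left out, the last holds). The fingers move at their own pace and stop on an object; FORCE is the grip in N (left out, the last holds). Time passes only in rows, so rows that repeat a pose let the fingers close. It gives the time, the measured TCP pose, the force, the opening and the grip force at its end, in the units of the state.
- readout.get_obs(): the state, without advancing time (a new reading comes with each control period).
- imaging.camera(name): name is "scene" or "top" or "wrist"; returns a dict with "color" (400x640x3 uint8, red, green, blue), "fx", "fy", "cx", "cy" (pixels), "rvec" (rotation vector, rad) and "tvec" (3), from world to camera coordinates, as OpenCV has them. Camera axes: x right, y down, z forward; pixel columns grow to the right and rows downward; lengths in m; the calibration is good to about 2 mm. A picture is of the moment at which its call begins. There is no depth.
- manip.hand_in(): hands the job in; it is judged then, once.
The state is a dict: "clock": time; "joint_pos": joint angles; "joint_velocities": joint speeds; "tau": joint torques, N m; "position": TCP position; "ee_rot": TCP orientation; "ft_force": force on the tool from outside, world axes, zero at the start; "torque": the same for the moment, N m; "grip_width": opening from 0.0 (shut) to 1.0 (fully open); "grasp_force": force on a finger pad.
Only numpy, scipy, OpenCV 4.12 (cv2) and the standard library are available. Lean on these libraries where they do the work, as an engineer would, in place of code of your own. Each camera call takes 0.05 s, during which the arm holds its last target. There are 200 camera calls.

## Working session

There is one attempt and no reset: what is moved stays moved. The work goes in short steps, Python scripts to look and compute and a shell command to move; the robot and the scene stay as the last step left them, time stands still between calls to the robot, and variables do not carry over. Pictures are saved under pics/ and viewed, at most 10 in all, crops included, and the job is handed in when it is done.

```bash
mkdir -p pics; cat > h.py <<'E'
import numpy as np, cv2
from workcell import readout, imaging, manip
from scipy.spatial.transform import Rotation as R
def cam(n,save=None):
    c=imaging.camera(n)
    if save: cv2.imwrite('pics/'+save,c['color'][:,:,::-1])
    return c
def ray(c,u,v):
    Rm=cv2.Rodrigues(np.array(c['rvec'],float))[0];t=np.array(c['tvec'],float).ravel()
    d=Rm.T@np.array([(u-c['cx'])/c['fx'],(v-c['cy'])/c['fy'],1.]);return -Rm.T@t,d
def onz(c,u,v,z):
    o,d=ray(c,u,v);return o+d*(z-o[2])/d[2]
def two(c1,p1,c2,p2):
    o1,d1=ray(c1,*p1);o2,d2=ray(c2,*p2)
    s=np.linalg.lstsq(np.stack([d1,-d2],1),o2-o1,rcond=None)[0]
    a=o1+s[0]*d1;b=o2+s[1]*d2;return (a+b)/2,np.linalg.norm(a-b)
E
python3 - <<'E'
from h import *
o=readout.get_obs();print(o)
a=[cam(n,n+'1.png') for n in('scene','top','wrist')]
for c in a: print(ray(c,320,200),c['fx'])
E
```

```text
{'clock': 0.0, 'joint_pos': array([ 1.15539499,  0.33286295, -0.06467794,  1.46091255,  0.02155237,
        1.34990734, -0.08847839]), 'joint_velocities': array([-0.00105741, -0.0004618 , -0.00063426,  0.00097697,  0.00092025,
       -0.00076715, -0.00145998]), 'tau': array([ 7.78795475e-04, -6.25447726e+01,  4.95811226e-02, -3.91608167e+01,
        1.62802351e-02,  9.98515345e-03,  3.10880205e-05]), 'position': array([ 0.23910341, -0.57708453,  0.24753515]), 'ee_rot': array([ 9.80774024e-01,  1.95145651e-01, -1.48693957e-04, -6.82689356e-04]), 'ft_force': array([ 0.06696304, -0.09974836,  0.45791155]), 'torque': array([-0.01764647, -0.03348087,  0.01599556]), 'grasp_force': 0.0, 'grip_width': 1.0043568060741928}
(array([-0.08977023,  0.65410759,  0.57960457]), array([ 0.68325668, -0.43481628, -0.58668398])) 484.41737738411763
(array([0.36421908, 0.26766707, 0.907246  ]), array([ 0.18049727,  0.02588992, -0.98326485])) 486.6172972788891
(array([ 0.30780159, -0.54972984,  0.37262945]), array([-0.26971454, -0.09938294, -0.95785997])) 325.62577558522963
```

View pics/scene1.png

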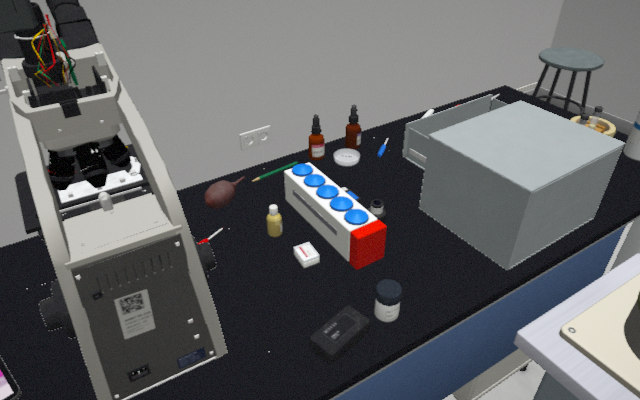

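View pics/top1.png

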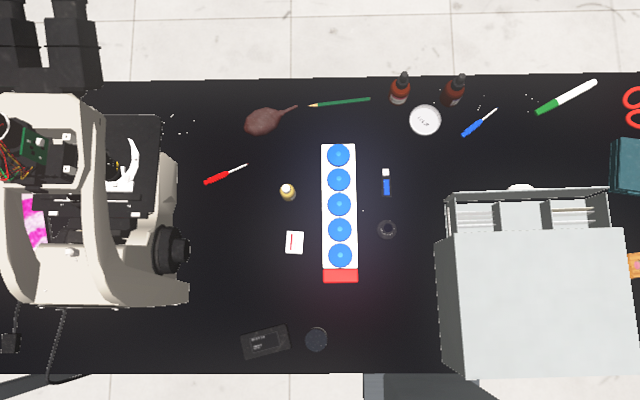

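The scene view shows the block mid-picture, with its red end at (368,243) and stoppers from (357,217) to (303,169). In the top view the row runs from (340,255) to (338,155), with the red end at (340,275). The bottle and box lie to its left; the USB stick and eyepiece lie to its right.

```bash
cat > m.py <<'E'
from h import *
def blobs(c,kind,amin=60):
    h=cv2.cvtColor(c['color'],cv2.COLOR_RGB2HSV)
    if kind=='b': m=cv2.inRange(h,(98,120,90),(118,255,255))
    else: m=cv2.inRange(h,(0,150,100),(6,255,255))|cv2.inRange(h,(174,150,100),(180,255,255))
    n,l,s,ce=cv2.connectedComponentsWithStats(m)
    return [(tuple(ce[i]),s[i]) for i in range(1,n) if s[i,4]>amin]
E
python3 - <<'E'
from m import *
S=cam('scene');T=cam('top')
f=lambda c,box:[p for p,s in blobs(c,'b',150) if box[0]<p[0]<box[1] and box[2]<p[1]<box[3]]
t=sorted(f(T,(310,370,130,280)),key=lambda p:-p[1]); s=sorted(f(S,(280,400,140,260)),key=lambda p:-p[1])
print(len(t),len(s))
P=[]
for a,b in zip(t,s):
    p,e=two(T,a,S,b);q=onz(T,*a,.080);P.append(q[:2]);print(np.round(a,1),np.round(b,1),p.round(4),round(e,4),q.round(4))
P=np.array(P)
k=np.polyfit(np.arange(5),P,1);print(k, np.degrees(np.arctan2(-k[0,1],-k[0,0])),np.linalg.norm(k[0]))
for p,st in blobs(T,'r',150): print('red',p,st,onz(T,*p,.075))
o=readout.get_obs();print(R.from_quat(o['ee_rot']).as_matrix().round(3))
E
```

```text
5 1
[339.8 255.1] [330.1 194.1] [0.431  0.276  0.1245] 0.0458 [0.4209 0.2567 0.08  ]Traceback (most recent call last):
  File "<stdin>", line 10, in <module>
    raise TypeError("expected x and y to have same length")
TypeError: expected x and y to have same length
```

```bash
python3 - <<'E'
from m import *
S=cam('scene');T=cam('top')
import m
t=sorted([p for p,s in blobs(T,'b',150) if 310<p[0]<370 and 130<p[1]<280],key=lambda p:-p[1])
h=cv2.cvtColor(S['color'],cv2.COLOR_RGB2HSV)
mk=cv2.erode(cv2.inRange(h,(98,150,90),(118,255,255)),np.ones((5,5)))
n,l,s_,ce=cv2.connectedComponentsWithStats(mk)
s=sorted([tuple(ce[i]) for i in range(1,n) if 280<ce[i][0]<400 and 140<ce[i][1]<235 and s_[i,4]>20],key=lambda p:-p[1])
print(np.round(s,1))
P=[]
for i,a in enumerate(t):
    q=onz(T,*a,.080);P.append(q[:2]);print(np.round(a,1),q.round(4))
    if len(s)==5: print(two(T,a,S,s[i]))
P=np.array(P)
k=np.polyfit(np.arange(5),P,1);print(k, np.degrees(np.arctan2(-k[0,1],-k[0,0])),np.linalg.norm(k[0]))
for p,st in blobs(T,'r',150): print('red',p,st,onz(T,*p,.075))
o=readout.get_obs();print(R.from_quat(o['ee_rot']).as_matrix().round(3))
E
```

```text
[[355.9 216.4]
 [340.7 203.3]
 [326.9 191.2]
 [307.9 174.8]]
[339.8 255.1] [0.4209 0.2567 0.08  ]
[339.2 229.3] [0.4648 0.257  0.08  ]
[338.7 204.1] [0.5085 0.2573 0.08  ]
[338.3 179.3] [0.5523 0.2573 0.08  ]
[337.8 154.6] [0.5966 0.2575 0.08  ]
[[4.39042477e-02 2.02785457e-04]
 [4.20817053e-01 2.56753326e-01]] -179.73536345949347 0.04390471598262191
red (np.float64(631.0677506775068), np.float64(107.0569105691057)) [622  86  18  43 369] [ 0.67686736 -0.26154688  0.075     ]
red (np.float64(215.59259259259258), np.float64(177.5185185185185)) [203 171  26  14 162] [0.55968944 0.47352964 0.075     ]
red (np.float64(340.67977528089887), np.float64(276.05056179775283)) [323 269  36  15 178] [0.38581027 0.25561983 0.075     ]
[[ 0.924  0.383 -0.   ]
 [ 0.383 -0.924  0.   ]
 [-0.    -0.    -1.   ]]
```

```bash
cat > to.py <<'E'
import sys
from h import *
o=readout.get_obs();M=R.from_quat(o['ee_rot']).as_matrix()
x,y,z,a=map(float,sys.argv[1:5])
d=M.T@(np.array([x,y,z])-o['position'])
yaw=np.degrees(np.arctan2(M[1,0],M[0,0]));dy=-((a-yaw+180)%360-180)
print('rows',(d/.4).round(4),'yaw',round(dy/60,4),'mm',(np.linalg.norm(d)*1e3).round(1),'pos',o['position'].round(4),'yaw',yaw.round(2),'F',o['ft_force'].round(2),'t',o['clock'],'j',o['joint_pos'].round(2), 'tilt',M[:,2].round(4))
E
python3 -m crank '[[0.424,-0.168,-0.2,-0.56],[0.424,-0.168,-0.2,-0.56],[0.424,-0.168,-0.2,-0.56],[0.424,-0.168,-0.2,-0.56],[0.424,-0.168,-0.2,-0.56]]' -1
python3 to.py 0.45 -0.28 0.33 90
```

```text
clock: 0.77
position: [0.3726, -0.4479, 0.33]
ee_rot: [0.88, 0.474, 0.001, 0.001]
ft_force: [-0.2, -0.1, 0.9]
grip_width: 0.301
grasp_force: 0.0
rows [ 4.569e-01 -6.940e-02  1.000e-04] yaw -0.5563 mm 184.9 pos [ 0.3726 -0.4479  0.33  ] yaw 56.62 F [-0.19 -0.13  0.93] t 0.7667 j [ 1.    0.22 -0.24  1.44  0.05  1.49  0.18] tilt [ 1.5e-03 -7.0e-04 -1.0e+00]
```

```bash
python3 -m crank '[[0.457,-0.07,0,-0.556],[0.457,-0.07,0,-0.556],[0.457,-0.07,0,-0.556],[0.457,-0.07,0,-0.556],[0.457,-0.07,0,-0.556]]' -1
python3 to.py 0.47 -0.08 0.33 90
```

```text
clock: 1.18
position: [0.4514, -0.2772, 0.3289]
ee_rot: [0.706, 0.709, 0.001, 0.0]
ft_force: [1.3, 0.0, 0.4]
grip_width: -0.008
grasp_force: 0.0
rows [ 0.4927  0.0484 -0.0024] yaw 0.0038 mm 198.0 pos [ 0.4514 -0.2772  0.3289] yaw 90.23 F [1.31 0.04 0.43] t 1.1833 j [ 0.85  0.11 -0.42  1.56  0.05  1.47  0.43] tilt [ 1.5e-03  7.0e-04 -1.0e+00]
```

```bash
python3 -m crank '[[0.5,0.03,0,0],[0.5,0.03,0,0],[0.5,0.03,0,0],[0.5,0.03,0,0],[0.5,0.03,0,0]]'
python3 -m crank '[[0.5,-0.07,0,0],[0.5,-0.07,0,0],[0.5,-0.07,0,0],[0.5,-0.07,0,0],[0.5,-0.07,0,0]]'
python3 to.py 0.384 0.2565 0.17 89.7
```

```text
clock: 1.6
position: [0.4626, -0.0799, 0.3286]
ee_rot: [0.71, 0.704, 0.0, 0.0]
ft_force: [0.5, -0.7, 1.1]
grip_width: -0.002
grasp_force: 0.0
clock: 2.02
position: [0.4356, 0.12, 0.3286]
ee_rot: [0.71, 0.704, 0.0, 0.001]
ft_force: [1.3, -0.2, -0.2]
grip_width: 0.005
grasp_force: 0.0
rows [ 0.3404 -0.1322  0.3963] yaw -0.0025 mm 215.6 pos [0.4356 0.12   0.3286] yaw 89.55 F [ 1.3  -0.24 -0.19] t 2.0167 j [ 0.5  -0.07 -0.81  1.72 -0.05  1.46 -0.32] tilt [ 1.1e-03 -5.0e-04 -1.0e+00]
```

```bash
python3 -m crank '[[0.34,-0.132,0.2,0],[0.34,-0.132,0.3,0],[0.34,-0.132,0.3,0],[0.34,-0.132,0.3,0],[0.34,-0.132,0.3,0]]'
python3 -m crank '[[0,0,0,0],[0,0,0,0]]'
python3 to.py 0.384 0.2565 0.12 89.7
python3 - <<'E'
from h import *
a=[cam(n,n+'2.png')['color'] for n in ('scene','wrist')]
cv2.imwrite('pics/both2.png',cv2.resize(np.vstack([cv2.resize(a[0][100:300,220:540],(640,400)),a[1]])[:,:,::-1],(480,600)))
E
```

```text
clock: 2.43
position: [0.3825, 0.256, 0.2061]
ee_rot: [0.709, 0.705, -0.001, -0.0]
ft_force: [-0.3, -0.0, 0.1]
grip_width: 0.002
grasp_force: 0.0
clock: 2.6
position: [0.3843, 0.254, 0.2078]
ee_rot: [0.71, 0.705, -0.001, -0.0]
ft_force: [-0.4, -0.0, 0.4]
grip_width: -0.001
grasp_force: 0.0
rows [ 0.0063 -0.0006  0.2196] yaw -0.0016 mm 87.9 pos [0.3843 0.254  0.2078] yaw 89.6 F [-0.39 -0.03  0.38] t 2.6 j [ 0.32  0.07 -1.01  1.89  0.06  1.22 -0.73] tilt [-1.5e-03 -2.0e-04 -1.0e+00]
```

View pics/both2.png

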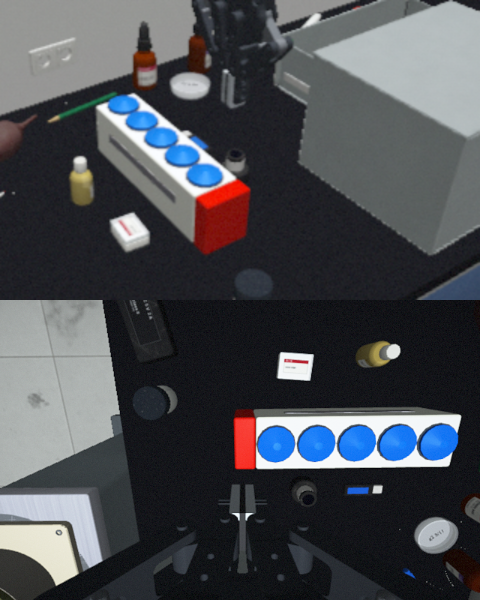

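The crop shows the closed fingers in the air near the red end, and all five stoppers are visible in the wrist view (275 to 440, 440). I'll cross-check the row from the wrist view and project where the tip should appear.

```bash
python3 - <<'E'
from m import *
W=cam('wrist');S=cam('scene');T=cam('top');o=readout.get_obs()
def rot(c):
    h=cv2.cvtColor(c['color'],cv2.COLOR_RGB2HSV)
    mk=cv2.erode(cv2.inRange(h,(98,150,90),(118,255,255)),np.ones((3,3)))
    n,l,s_,ce=cv2.connectedComponentsWithStats(mk)
    return [tuple(ce[i]) for i in range(1,n) if s_[i,4]>500]
w=sorted(rot(W))
t=[(339.8,255.1),(339.2,229.3),(338.7,204.1),(338.3,179.3),(337.8,154.6)]
for a,b in zip(w,t):
    p,e=two(W,a,T,b);print(np.round(a,1),onz(W,*a,.08).round(4),p.round(4),round(e,4))
for p,s in blobs(W,'r',300): print('red',p,s,onz(W,*p,.075))
for dz in (.017,.030):
    tip=o['position']-[0,0,dz]
    for n,c in(('W',W),('S',S)):print(n,cv2.projectPoints(tip[None],np.array(c['rvec']),np.array(c['tvec']),np.array([[c['fx'],0,c['cx']],[0,c['fy'],c['cy']],[0,0,1.]]),None)[0].ravel())
E
```

```text
[367.  191.4] [0.4212 0.2575 0.08  ] [0.4213 0.2567 0.0772] 0.0006
[420.8 190.7] [0.4646 0.2577 0.08  ] [0.4651 0.2571 0.0781] 0.0003
[474.9 189.9] [0.5081 0.2579 0.08  ] [0.5089 0.2573 0.0782] 0.0003
[529.  189.2] [0.5516 0.2581 0.08  ] [0.5528 0.2574 0.078 ] 0.0003
[583.8 188.5] [0.5957 0.2582 0.08  ] [0.5973 0.2576 0.0779] 0.0001
red (np.float64(325.2049221496735), np.float64(189.3962832747363)) [ 311  155   29   71 1991] [0.38749749 0.25826654 0.075     ]
W [323.84302366 262.00611784]
S [375.24438433 167.64195537]
W [323.79579197 250.33650353]
S [374.70632168 174.92855519]
```

```bash
python3 -m crank '[[0.008,0,0.1,0],[0.008,0,0.2,0],[0.008,0,0.22,0],[0.008,0,0.232,0],[0.008,0,0.232,0]]'
python3 -m crank '[[0,0,0.01,0],[0,0,0.01,0],[0,0,0.01,0]]'
python3 to.py 0.384 0.2573 0.1 89.7
```

```text
clock: 3.27
position: [0.3854, 0.2567, 0.1161]
ee_rot: [0.711, 0.704, -0.0, -0.0]
ft_force: [0.1, 0.5, 0.1]
grip_width: -0.006
grasp_force: 0.0
clock: 3.52
position: [0.3859, 0.257, 0.1127]
ee_rot: [0.711, 0.704, 0.001, 0.001]
ft_force: [-0.3, -0.0, 0.4]
grip_width: -0.002
grasp_force: 0.0
rows [ 0.0007 -0.0048  0.0317] yaw -0.0043 mm 12.8 pos [0.3859 0.257  0.1127] yaw 89.44 F [-0.28 -0.04  0.39] t 3.5167 j [ 0.24  0.23 -0.99  1.99  0.23  1.03 -0.87] tilt [ 1.9e-03  4.0e-04 -1.0e+00]
```

```bash
python3 -m crank '[[0,-0.006,0.015,0],[0,-0.006,0.025,0],[0,-0.006,0.025,0],[0,-0.006,0.025,0]]'
for i in 1 2 3; do :; done
python3 -m crank '[[0,0,0.0075,0],[0,0,0.0075,0],[0,0,0.0075,0]]'
python3 -m crank '[[0,0,0.005,0],[0,0,0.005,0],[0,0,0.005,0]]'
python3 to.py 0.384 0.2573 0.092 89.7
```

```text
clock: 3.85
position: [0.3825, 0.2567, 0.1013]
ee_rot: [0.71, 0.704, -0.0, -0.0]
ft_force: [-0.2, -0.8, -0.2]
grip_width: 0.002
grasp_force: 0.0
clock: 4.1
position: [0.3827, 0.2568, 0.0984]
ee_rot: [0.71, 0.704, -0.0, -0.0]
ft_force: [0.1, -0.4, 0.6]
grip_width: -0.001
grasp_force: 0.0
clock: 4.35
position: [0.3827, 0.2568, 0.0964]
ee_rot: [0.71, 0.704, -0.0, -0.0]
ft_force: [-0.5, -0.5, -0.1]
grip_width: -0.002
grasp_force: 0.0
rows [0.0014 0.0032 0.011 ] yaw -0.0039 mm 4.6 pos [0.3827 0.2568 0.0964] yaw 89.47 F [-0.52 -0.53 -0.12] t 4.35 j [ 0.22  0.26 -0.98  2.01  0.25  1.   -0.9 ] tilt [-1.e-04 -1.e-04 -1.e+00]
```

```bash
python3 -m crank '[[0.001,0,0.006,0],[0.001,0,0.006,0],[0.001,0,0.006,0]]'|grep -E 'pos|ft'
python3 -m crank '[[0,0,0.0025,0],[0,0,0.0025,0],[0,0,0.0025,0]]'|grep -E 'pos|ft'
python3 -m crank '[[0,0,0.002,0],[0,0,0.002,0],[0,0,0.002,0]]'|grep -E 'pos|ft'
```

```text
position: [0.3827, 0.2572, 0.094]
ft_force: [0.0, 0.7, 0.3]
position: [0.3827, 0.2572, 0.0931]
ft_force: [0.2, 0.1, -0.3]
position: [0.3828, 0.2572, 0.0922]
ft_force: [-0.5, 0.0, -0.1]
```

```bash
python3 -m crank '[[0,0,0.002,0],[0,0,0.002,0],[0,0,0.002,0]]'|grep -E 'pos|ft'
python3 -m crank '[[0,0,0.002,0],[0,0,0.002,0],[0,0,0.002,0]]'|grep -E 'pos|ft'
```

```text
position: [0.3828, 0.2572, 0.0921]
ft_force: [-3.3, -3.2, 11.0]
position: [0.3829, 0.2573, 0.092]
ft_force: [-8.0, -6.1, 25.0]
```

```bash
python3 -m crank '[[0,0,-0.02,0],[0,0,-0.02,0],[0,0,-0.02,0]]'|grep -E 'pos|ft'
python3 -m crank '[[0,0.01,0,0],[0,0.02,0,0],[0,0.03,0,0],[0,0.04,0,0],[0,0.04,0,0]]'|grep -E 'pos|ft'
```

```text
position: [0.383, 0.2573, 0.0989]
ft_force: [0.2, -0.4, 0.1]
position: [0.3996, 0.2569, 0.0985]
ft_force: [-0.5, -1.0, -0.0]
```

```bash
python3 -m crank '[[0,0.005,0,0],[0,0.01,0,0],[0,0.015,0,0],[0,0.02,0,0],[0,0.025,0,0]]'|grep -E 'pos|ft'
python3 -m crank '[[0,0.005,0,0],[0,0.01,0,0],[0,0.015,0,0],[0,0.02,0,0],[0,0.025,0,0]]'|grep -E 'pos|ft'
python3 -m crank '[[0,0.005,0,0],[0,0.01,0,0],[0,0.015,0,0],[0,0.02,0,0],[0,0.025,0,0]]'|grep -E 'pos|ft'
```

```text
position: [0.4083, 0.257, 0.0986]
ft_force: [-4.6, 0.0, 2.2]
position: [0.419, 0.2571, 0.099]
ft_force: [-4.9, -0.4, 5.5]
position: [0.4292, 0.2569, 0.099]
ft_force: [-3.9, -0.4, 4.3]
```

```bash
for i in 1; do python3 -m crank '[[0,0.005,0,0],[0,0.01,0,0],[0,0.015,0,0],[0,0.02,0,0],[0,0.025,0,0]]'|grep -E 'pos|ft'; done
python3 -m crank '[[0,0.005,0,0],[0,0.01,0,0],[0,0.015,0,0],[0,0.02,0,0],[0,0.025,0,0]]'|grep -E 'pos|ft'
python3 -m crank '[[0,0.005,0,0],[0,0.01,0,0],[0,0.015,0,0],[0,0.02,0,0],[0,0.025,0,0]]'|grep -E 'pos|ft'
python3 -m crank '[[0,0.005,0,0],[0,0.01,0,0],[0,0.015,0,0],[0,0.02,0,0],[0,0.025,0,0]]'|grep -E 'pos|ft'
```

```text
position: [0.4392, 0.2564, 0.0986]
ft_force: [-0.2, -0.4, -0.4]
position: [0.4483, 0.2566, 0.0986]
ft_force: [-3.9, 0.7, 2.8]
position: [0.4591, 0.2566, 0.0989]
ft_force: [-4.0, -0.6, 5.1]
position: [0.4691, 0.2567, 0.0991]
ft_force: [-1.9, 0.7, 4.8]
```

```bash
python3 - <<'E'
from m import *
T=cam('top','top3.png');o=readout.get_obs();print(o['position'],o['clock'])
for p,s in blobs(T,'r',100):
    if 300<p[0]<380: print(p,s)
cv2.imwrite('pics/top3c.png',cv2.resize(T['color'][120:300,240:440,::-1],(600,540)))
E
```

```text
[0.46958732 0.25657082 0.09910782] 9.2333
(np.float64(340.1586345381526), np.float64(275.5542168674699)) [323 269  36  15 498]
```

View pics/top3c.png

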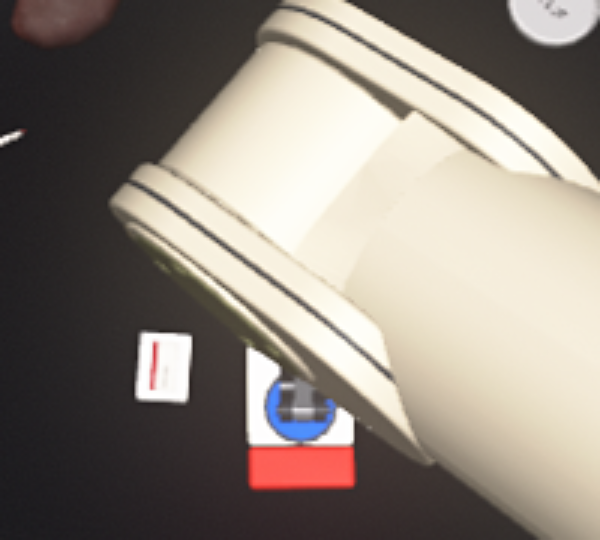

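The top crop shows the red end at (301,467), in the same pixels as before, so the block hasn't shifted. The fingers are on the row, so I'll go on.

```bash
python3 -m crank '[[0.001,0.005,0,0],[0.001,0.01,0,0],[0.001,0.015,0,0],[0.001,0.02,0,0],[0.001,0.025,0,0]]'|grep -E 'pos|ft'
python3 -m crank '[[0.001,0.005,0,0],[0.001,0.01,0,0],[0.001,0.015,0,0],[0.001,0.02,0,0],[0.001,0.025,0,0]]'|grep -E 'pos|ft'
python3 -m crank '[[0,0.005,0,0],[0,0.01,0,0],[0,0.015,0,0],[0,0.02,0,0],[0,0.025,0,0]]'|grep -E 'pos|ft'
python3 -m crank '[[0,0.005,0,0],[0,0.01,0,0],[0,0.015,0,0],[0,0.02,0,0],[0,0.025,0,0]]'|grep -E 'pos|ft'
```

```text
position: [0.4795, 0.2564, 0.0986]
ft_force: [-0.3, 0.3, -0.1]
position: [0.489, 0.2569, 0.0987]
ft_force: [-0.5, 0.4, 0.1]
position: [0.4986, 0.2571, 0.0987]
ft_force: [-4.0, 0.0, 2.3]
position: [0.5091, 0.2571, 0.0991]
ft_force: [-5.7, -0.9, 5.9]
```

```bash
python3 -m crank '[[0,0.005,0,0],[0,0.01,0,0],[0,0.015,0,0],[0,0.02,0,0],[0,0.025,0,0]]'|grep -E 'pos|ft'
python3 -m crank '[[0,0.005,0,0],[0,0.01,0,0],[0,0.015,0,0],[0,0.02,0,0],[0,0.025,0,0]]'|grep -E 'pos|ft'
python3 -m crank '[[0,0.005,0,0],[0,0.01,0,0],[0,0.015,0,0],[0,0.02,0,0],[0,0.025,0,0]]'|grep -E 'pos|ft'
python3 -m crank '[[0,0.005,0,0],[0,0.01,0,0],[0,0.015,0,0],[0,0.02,0,0],[0,0.025,0,0]]'|grep -E 'pos|ft'
```

```text
position: [0.5192, 0.2568, 0.0989]
ft_force: [-4.1, 0.1, 3.2]
position: [0.5291, 0.2564, 0.0986]
ft_force: [0.2, 0.0, -0.2]
position: [0.5383, 0.2568, 0.0986]
ft_force: [-4.5, 0.1, 2.9]
position: [0.5491, 0.2566, 0.0991]
ft_force: [-4.4, -0.1, 5.5]
```

Stoppers 3 and 4 behave the same way. Next is stopper 5 at x = 0.597.

```bash
python3 -m crank '[[0.001,0.005,0,0],[0.001,0.01,0,0],[0.001,0.015,0,0],[0.001,0.02,0,0],[0.001,0.025,0,0]]'|grep -E 'pos|ft'
python3 -m crank '[[0.001,0.005,0,0],[0.001,0.01,0,0],[0.001,0.015,0,0],[0.001,0.02,0,0],[0.001,0.025,0,0]]'|grep -E 'pos|ft'
python3 -m crank '[[0,0.005,0,0],[0,0.01,0,0],[0,0.015,0,0],[0,0.02,0,0],[0,0.025,0,0]]'|grep -E 'pos|ft'
python3 -m crank '[[0,0.005,0,0],[0,0.01,0,0],[0,0.015,0,0],[0,0.02,0,0],[0,0.025,0,0]]'|grep -E 'pos|ft'
python3 -m crank '[[0,0.005,0,0],[0,0.01,0,0],[0,0.015,0,0],[0,0.02,0,0],[0,0.025,0,0]]'|grep -E 'pos|ft'
```

```text
position: [0.5591, 0.257, 0.0991]
ft_force: [-3.5, 0.8, 4.8]
position: [0.5693, 0.2566, 0.0985]
ft_force: [-0.5, -0.2, 0.3]
position: [0.5788, 0.2569, 0.0987]
ft_force: [-4.0, -0.0, 1.3]
position: [0.5888, 0.257, 0.0988]
ft_force: [-1.3, 0.6, 5.0]
position: [0.599, 0.257, 0.0991]
ft_force: [-5.7, 0.2, 7.1]
```

```bash
python3 -m crank '[[0,0.01,0,0],[0,0.02,-0.01,0],[0,0.02,-0.05,0],[0,0.02,-0.15,0],[0,0.02,-0.25,0]]'
python3 -m crank '[[0,0,-0.25,0],[0,0,-0.25,0],[0,0,-0.25,0],[0,0,-0.25,0]]'
python3 - <<'E'
from h import *
c=[cam(n,n+'4.png')['color'] for n in('scene','wrist')]
cv2.imwrite('pics/c4.png',np.vstack([cv2.resize(c[0][130:280,240:440],(400,300)),cv2.resize(c[1],(400,250))])[:,:,::-1])
E
```

```text
clock: 15.07
position: [0.6068, 0.2556, 0.1985]
ee_rot: [0.711, 0.704, -0.001, -0.0]
ft_force: [1.0, 0.1, 1.0]
grip_width: 0.001
grasp_force: 0.0
clock: 15.4
position: [0.6086, 0.2574, 0.3045]
ee_rot: [0.711, 0.703, 0.004, 0.002]
ft_force: [0.1, -0.6, -1.0]
grip_width: 0.002
grasp_force: 0.0
```

View pics/c4.png

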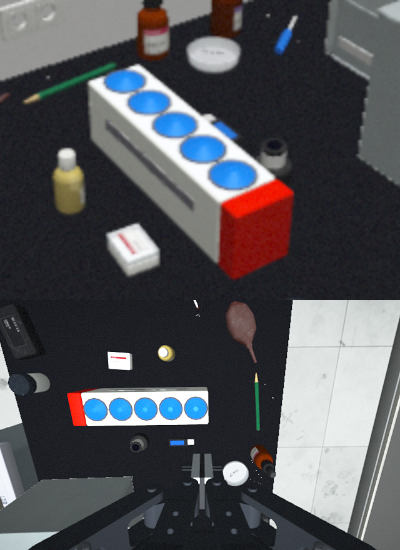

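All five stoppers look flush, at (233,175) through (125,80) in the crop. The block and the objects around it are where they were, and the gripper is clear.

```bash
python3 -c "
from workcell import manip;print(manip.hand_in())"
```

```text
the job is handed in; nothing more can be done
None
```

I pressed all five blue stoppers home in one stroke from the red end with about 5–7 N downward, except for a brief 25 N touch on the red end to find its height; in the final pictures the block and nearby objects had not moved, and the job was handed in at about 15.5 s.

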